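Shut and bolt the register cover of a gas meter

ROBOT

A 6-joint arm with a two-finger parallel gripper is mounted at the origin on the work surface. World frame = base frame: x ahead of the robot, y to its left, z up, the work surface at z = 0. Lengths are in mm, angles in degrees, forces in N, time in s.
With the tool pointing down it reaches from about 350 to 850 mm from the base axis. Payload 8.1 kg.
Tool frame: the origin (TCP) lies midway between the tips of the shut fingers; the grasp point (between the pads) lies 19 mm behind it; z points along the fingers, y is the line along which they close (so a half turn about z gives the same grasp; the last joint's range is limited). The gripper opens to 85 mm and grips with 20 to 120 N. Pads are 22 mm wide; open, the fingers measure 114 mm over their backs; the gripper's body (76 mm by 85 mm) begins 54 mm behind the grasp point. The pads swing forward as they close: fully open they stand 13 mm farther back than shut.
Start: joints at [61.455, 7.471, 85.268, -0, 87.261, -4.893], TCP at [240.685, 549.614, 231.292] pointing down, gripper open.
Joint ranges: [-169.43, 169.43], [-51.17, 129.36], [1.28, 143.12], [-76.62, 256.62], [0, 156.53], [-152.29, 152.29]. Speed limits (degrees/s): [136.94, 136.94, 159.86, 180, 180, 180].

INTERFACE

Orientations are given as [roll, pitch, yaw] about the fixed x, y, z axes, in that order (R = Rz(yaw) Ry(pitch) Rx(roll)).
In Python, from bench import sensors, optics, r gives the robot as it stands.
- The arm moves only by the tool apply_moves, never from a script. Its argument "targets" is a list of rows, each a list of 7 numbers: the shift along the tool's x, y, z in mm, then the turn, a rotation vector about the tool's x, y, z in rad, then the closure, from 0 (fully open) to 1 (shut). In form: [[x, y, z, wx, wy, wz, claw], ...]. A call has 1 to 20 rows; each row shifts and turns the commanded pose from where the row before left it, along the tool's axes as they then stand; what a row does not reach is not made up. A row lasts 1/8 s, in which the tool goes at most 62.5 mm and 10.7 degrees, less where a joint would pass 70% of its speed; a pose out of reach is approached as far as the arm can. A call is refused whole if a number of a shift passes 62.5 or a number of a turn 0.188, either way. A call with a gripper value outside its range is refused whole. The fingers move at their own pace and stop on an object; "force" is the grip in N (left out, the last holds). Time passes only in rows, so rows that do not move let the fingers close. It gives the time, the measured TCP pose, the force, the opening and the grip force at its end, in the units of the state.
- sensors.sense(): the state, without advancing time (a new reading comes with each control period).
- optics.snapshot(name): name is "scene" or "side" or "wrist"; returns the picture (480x640x3 uint8, red, green, blue); there is no depth.
- optics.get_calibration(name): a dict with "camera_matrix" (3x3 intrinsics, pixels), "pose" (4x4, takes a point from camera to world coordinates). Camera axes: x right, y down, z forward; pixel columns grow to the right and rows downward; lengths in mm; the calibration is good to about 2 mm. A picture is of the moment at which its call begins: read the wrist's pose just before it. get_calibration takes no time and is no camera call; for the wrist camera it gives the pose at the moment of the call.
- r.hand_in(): hands the job in; it is judged then, once.
The state is a dict: "time": time; "joint_pos": joint angles; "qd": joint speeds; "joint_efforts": joint torques, N m; "tool_pos": TCP position; "tcp_rot": TCP orientation; "ft_force": force on the tool from outside, world axes, zero at the start; "wrist_torque": the same for the moment, N m; "finger_gap": finger opening in mm; "grip_force": force on a finger pad.
Only numpy, scipy, OpenCV 4.12 (cv2) and the standard library are available. Lean on these libraries where they do the work, as an engineer would, in place of code of your own. Each camera call takes 0.05 s, during which the arm holds its last target. There are 200 camera calls.

TASK

The gas meter lies face up on the bench with its register cover standing open in its spring clip. Using just your fingertips, push the cover over until it lies fully shut on the register, and then push the sliding bolt by its upright tab fully home over the cover's edge. Pick nothing up, leave the loose things around the meter where they stand, and finish clear of everything.

Things in the scene. Friction and masses are not known exactly. Their poses are not given: they have to be found in the camera images.
- meter: Grey gas meter on its back, bolted to the bench. Housing 170 (x) x 190 (y) x 70 mm high, z up; origin: centre of its underside. Brass unions on its +x side reach x = 118 mm, below z = 60. On top an aluminium bezel, 104 x 90 mm, with the register, top z = 78. Spring clip leaves stand at the hinge's ends, x = +-56 mm, up to z = 102. Hinge along the meter's x on the +y side, bolt on the -y side.
- hinge (a point): Middle of the cover's hinge axis, which runs along the meter's x; fixed on the meter at (0, 45, 82) mm in its frame.
- cover (a joint): Cover angle, rad: 0 = shut on the register, 1.57 = upright, at most 1.95 (leaning away from the register, to the meter's +y). Starts at 1.35 to 1.8. The clip's friction (0.13 N m, no spring) holds the cover at any angle where it is left; 1 to 4 N square to it, 60 mm from the hinge, moves it.
- cover_edge (a point): Middle of the cover's free edge, outer face. Cast aluminium plate, 96 mm along the hinge, 85 mm from hinge to free edge, 6 mm thick; outer face 3 mm off the axis, smooth but for two 3 mm ribs 38 mm either side of the middle. Shut: edge at y = -40, outer face at z = 85 mm in the meter's frame. Upright: outer face looks to the meter's +y, edge 167 mm above the bench. Push the outer face to shut it.
- bolt (a joint): Travel of the steel bolt, m: 0 = fully drawn back, clear of the cover; 0.022 = fully home against its stop, over the cover's edge. It slides to the meter's +y with 2 N of friction and stays where it is left. Starts at 0 to 0.006; it must stay back until the cover is shut.
- tab_top (a point): Centre of the top of the bolt's upright tab: a plate 30 (meter x) x 8 (meter y) x 20 mm high, from z = 91.5 to 111.5 mm above the bench. In the meter's frame at x = 0, y = -70 mm plus the bolt's travel. Push its -y face towards +y; behind that face nothing on the meter rises above z = 94 mm.
- vent: Loose brass regulator vent, turned, 52 mm across, 64 mm high, stands at the meter's -y side. Origin: centre of underside. Leave alone.
- tube: Loose yellow nylon spacer tube standing on end, 36 mm across, 60 mm high, at the meter's -x side. Origin: centre of underside. Leave alone.
- weight: Loose dull pewter weight with a small knob, 60 mm across, 62 mm high, at the meter's +y side. Origin: centre of underside. Leave alone.
- screwdriver: Loose screwdriver, 170 mm long, lying at the meter's -x side. Origin: on the bench under its middle. Leave alone.
- nut: Loose brass union nut (ring), 48 mm across, 22 mm high, beyond the weight. Origin: centre of underside. Leave alone.
- jar: Loose small jar, 50 mm across, 70 mm high, at the meter's far -y corner. Origin: centre of underside. Leave alone.

How it is judged (in metres and radians):
On the way, in this order (a step that is already met when the one before it is completed fails the run):
1. the fingers push the cover shut while the bolt is still drawn back (value of joint cover below 0.04 rad and value of joint bolt below 0.012 m and contact force between the fingers and cover above 0.3 N), for 0.05 s.
2. the fingers push the bolt home over the shut cover (value of joint bolt above 0.0195 m and value of joint cover below 0.05 rad and contact force between the fingers and bolt above 0.3 N), for 0.05 s.
At the end, for the whole second after the job is handed in: The cover lies shut (within 0.05 rad) and the bolt is home (at least 19.5 of its 22 mm), both pushed there by the fingers, the cover first; no loose thing has moved more than 20 mm (value of joint cover below 0.05 rad and value of joint bolt above 0.0195 m and distance of each of vent, tube, weight, screwdriver, nut, jar from where it was at the start of the episode below 0.02 m); the robot touches nothing.
It fails at once if a loose thing is knocked away, lifted or carried (moved more than 20 mm) (distance of any of vent, tube, weight, screwdriver, nut, jar from where it was at the start of the episode above 0.02 m).
It fails at once if the bolt is pushed out while the cover is still open (value of joint bolt above 0.012 m and value of joint cover above 0.06 rad).
It also fails if it takes over 42 s, if anything falls off the work surface, if the arm or the gripper's body presses on something with over 40 N, if the wrist force passes 120 N, or if a joint passes its speed limit or range.

## Working session

There is one attempt and no reset: what is moved stays moved. The work goes in short steps, Python scripts to look and compute and a tool call to move; the robot and the scene stay as the last step left them, time stands still between calls to the robot, and variables do not carry over. Pictures are saved under pics/ and viewed, at most 10 in all, crops included, and the job is handed in when it is done.

Besides the shell and the picture viewer there is one more tool, called after "Emit:" as a command line: name --pt "numbers of a row" for each row, then --argument value for the rest. apply_moves: Moves the arm, as the interface text tells. Its arguments: {"type":"object","properties":{"targets":{"type":"array"},"force":{"type":"number"}},"required":["targets"]}

```bash
mkdir -p pics
python3 - <<'E'
from bench import sensors, optics, r
import cv2
print(sensors.sense())
for n in("scene","side"):
    im=optics.snapshot(n); cv2.imwrite(f"pics/{n}0.png",im[:,:,::-1]); c=optics.get_calibration(n); print(n,c["camera_matrix"],c["pose"])
E
```

```text
{'time': 0.0, 'joint_pos': array([ 6.14569311e+01,  7.51565012e+00,  8.53299289e+01,  1.06030913e-03,
        8.72618299e+01, -4.89362166e+00]), 'qd': array([ 0.0491789 , -0.07022676, -0.00802709,  0.01613909,  0.0430161 ,
        0.02446495]), 'joint_efforts': array([ 2.07220305e-04, -5.69396818e+01, -5.00554240e+01, -3.76850421e-04,
        1.50344730e-02, -3.11872998e-05]), 'tool_pos': array([240.39591208, 549.12922245, 230.23256084]), 'tcp_rot': array([-1.79893073e+02, -1.02177647e-02,  1.56350492e+02]), 'ft_force': array([-0.5430594 , -0.00419248, -0.62485082]), 'wrist_torque': array([-0.01958111, -0.04605842,  0.02207441]), 'grip_force': 0.0, 'finger_gap': 85.59721142770655}
scene [[518.41240236   0.         322.7758721 ]
 [  0.         518.41240236 245.964879  ]
 [  0.           0.           1.        ]] [[ 4.84966375e-01  4.64053374e-01 -7.41257095e-01  1.30653731e+03]
 [ 8.74220987e-01 -2.34613776e-01  4.25081217e-01 -3.85695761e+02]
 [ 2.33512465e-02 -8.54172607e-01 -5.19464991e-01  6.28609671e+02]
 [ 0.00000000e+00  0.00000000e+00  0.00000000e+00  1.00000000e+00]]
side [[495.27087857   0.         318.9403966 ]
 [  0.         495.27087857 229.10958045]
 [  0.           0.           1.        ]] [[ 7.42860330e-01 -4.23131783e-01  5.18765867e-01  1.37569312e+02]
 [-6.69354352e-01 -4.56616773e-01  5.86059617e-01 -4.62432095e+02]
 [-1.11032548e-02 -7.82598631e-01 -6.22427587e-01  6.40011606e+02]
 [ 0.00000000e+00  0.00000000e+00  0.00000000e+00  1.00000000e+00]]
```

View pics/scene0.png

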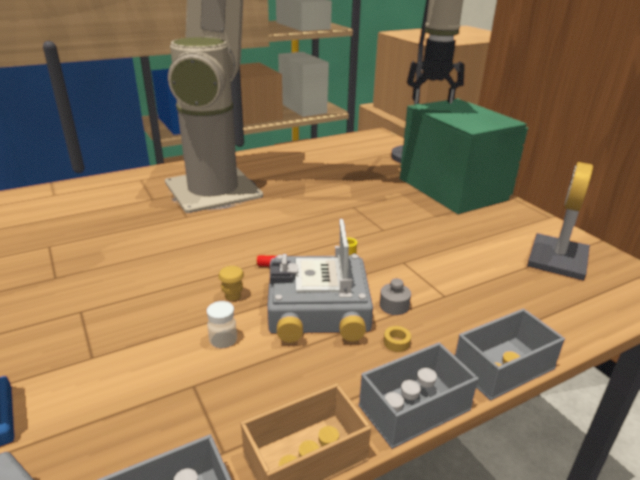

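View pics/side0.png

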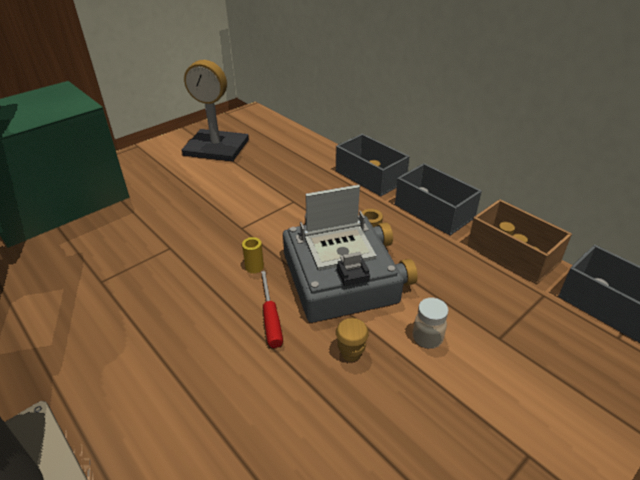

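Scene picture: the meter is around (320,290) with the cover about upright at (343,250) and the bolt at (285,268). Side picture: the meter is around (345,265), cover top edge around (332,190), tab around (352,262). I'll crop closer to pick points.

Run:
```python
import cv2
a=cv2.imread("pics/scene0.png")[210:350,240:430]; cv2.imwrite("pics/sc.png",cv2.resize(a,None,fx=4,fy=4,interpolation=cv2.INTER_CUBIC))
a=cv2.imread("pics/side0.png")[175:325,260:430]; cv2.imwrite("pics/sd.png",cv2.resize(a,None,fx=4,fy=4,interpolation=cv2.INTER_CUBIC))
```

```text
(no output)
```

View pics/sc.png

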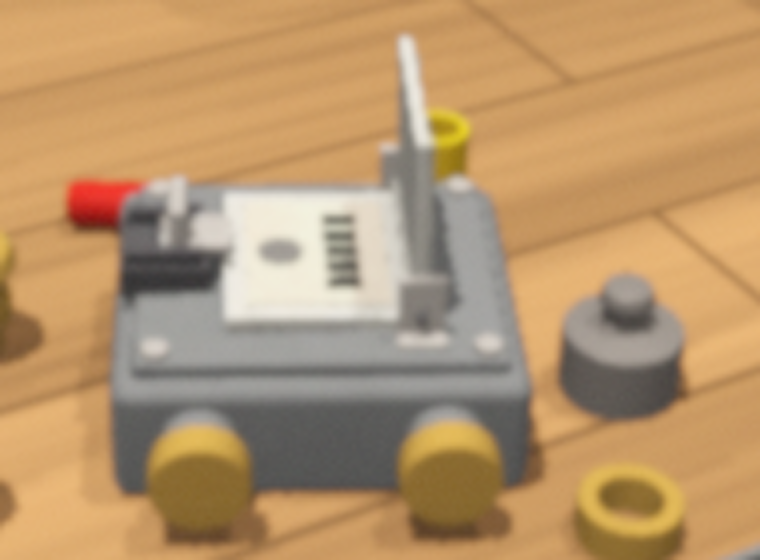

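View pics/sd.png

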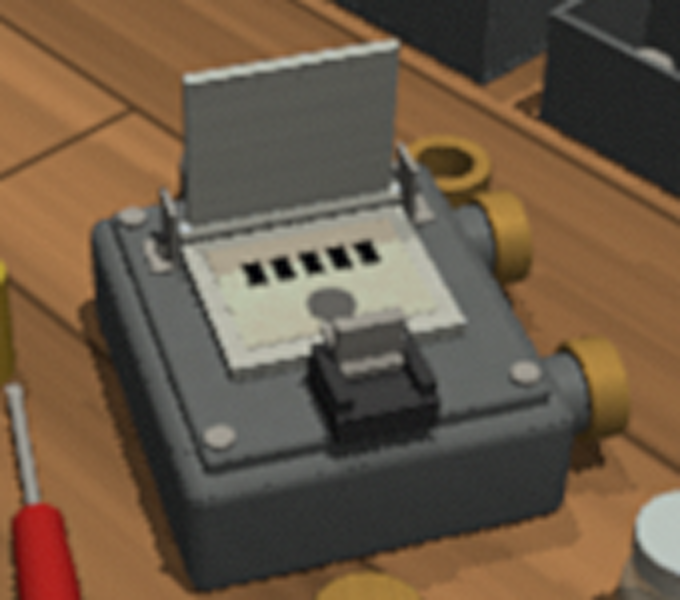

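Scene crop: screws at crop (154,347), (488,343), (460,185); cover's near top corner (428,143), far top corner (403,38). Side crop: screws (133,215), (220,436), (525,373); cover top corners (185,77), (398,43); tab top from (330,326) to (405,316). Now rays.

```bash
cat > h.py <<'E'
import numpy as np
from bench import sensors, optics, r
def ray(n,p):
    c=optics.get_calibration(n);K=np.array(c["camera_matrix"]);T=np.array(c["pose"])
    d=T[:3,:3]@np.linalg.solve(K,[p[0],p[1],1]);return T[:3,3],d/np.linalg.norm(d)
def onz(n,p,z):
    o,d=ray(n,p);return o+d*(z-o[2])/d[2]
def tri(p,q,a="scene",b="side"):
    o1,d1=ray(a,p);o2,d2=ray(b,q)
    s=np.linalg.lstsq(np.c_[d1,-d2],o2-o1,rcond=None)[0]
    P,Q=o1+s[0]*d1,o2+s[1]*d2;return (P+Q)/2,np.linalg.norm(P-Q)
sc=lambda u,v:(240+(u+.5)/4-.5,210+(v+.5)/4-.5)
sd=lambda u,v:(260+(u+.5)/4-.5,175+(v+.5)/4-.5)
E
python3 - <<'E'
from h import *
np.set_printoptions(precision=1,suppress=True)
for n,a,b in [("screw C",(154,347),(525,373)),("screwA",(460,185),(133,215)),("cov+x",(428,143),(398,43)),("cov-x",(403,38),(185,77)),("tab+x",(180,182),(405,316))]:
    print(n,*tri(sc(*a),sd(*b)))
S=[onz("side",sd(*p),72) for p in[(133,215),(220,436),(525,373)]]
print("side screws",S,np.linalg.norm(S[1]-S[0]),np.linalg.norm(S[2]-S[1]),"ctr",(S[0]+S[2])/2)
S2=[onz("scene",sc(*p),72) for p in[(154,347),(488,343),(460,185)]]
print("scene screws",S2,"ctr",(S2[0]+S2[2])/2)
for a in [S[0]-S[1],S2[1]-S2[0]]: print("ydir",np.degrees(np.arctan2(a[1],a[0])))
print("tab",[onz("side",sd(*p),111.5) for p in[(330,326),(405,316)]])
for k in [(233,277,"vent",64),(221,310,"jar",70),(397,285,"w",62),(397,333,"nut",22),(348,243,"tube",60)]: print(k[2],onz("scene",k[:2],k[3]))
E
```

```text
screw C [629.1 -86.3  73. ] 2.0184232856714566
screwA [576.6 106.6  73. ] 1.2539915671062483
cov+x [665.3  28.3 166.4] 2.7112079802189766
cov-x [578.9  68.  167.6] 0.10674230767708208
tab+x [582. -55. 119.] 13.684853289937886
side screws [array([577.1, 106.8,  72. ]), array([511. , -28.2,  72. ]), array([629.5, -86.9,  72. ])] 150.2808598023919 132.3067400481361 ctr [603.3   9.9  72. ]
scene screws [array([627.1, -84.6,  72. ]), array([692.7,  49.3,  72. ]), array([574.7, 108.4,  72. ])] ctr [600.9  11.9  72. ]
ydir 63.88293710566586
ydir 63.906764314919194
tab [array([558.8, -41.8, 111.5]), array([585.2, -57.9, 111.5])]
vent [ 523.  -130.6   64. ]
jar [ 615.2 -186.5   70. ]
w [684.8 134.2  62. ]
nut [760.3  84.2  22. ]
tube [508.8 133.7  60. ]
```

Two views agree. The meter's centre is near (602, 11) with yaw about -26.1°. The cover edge sits at z≈167 and is about 95 mm wide, so it's near upright. The tab is at meter y≈-68. Tool y is nearly along meter +y and tool x along meter -x. I'll move high to a point behind the cover with the fingers shut.

Emit:
apply_moves --pt "0 0 0 0 0 0.043 1" --pt "-47 -19 0 0 0 0 1" --pt "-47 -19 0 0 0 0 1" --pt "-47 -19 0 0 0 0 1" --pt "-47 -19 0 0 0 0 1" --pt "-47 -19 0 0 0 0 1" --pt "-47 -19 0 0 0 0 1" --pt "-47 -19 0 0 0 0 1" --pt "-47 -19 0 0 0 0 1" --pt "-47 -19 0 0 0 0 1" --pt "-47 -19 0 0 0 0 1" --pt "-47 -19 0 0 0 0 1" --pt "-45 -19 0 0 0 0 1" --pt "0 0 0 0 0 0 1" --pt "0 0 0 0 0 0 1" --force 40

```text
time: 1.98
tool_pos: [644.5, 97.6, 230.5]
tcp_rot: [-180.0, -0.1, 153.9]
ft_force: [0.0, 0.1, 0.4]
finger_gap: -0.2
grip_force: 0.0
```

Emit:
apply_moves --pt "0 0 30 0 0 0 1" --pt "0 0 30 0 0 0 1" --pt "0 0 30 0 0 0 1" --pt "0 0 0 0 0 0 1"

```text
time: 2.48
tool_pos: [642.0, 98.7, 138.1]
tcp_rot: [-179.8, -0.3, 154.0]
ft_force: [-0.5, 0.5, 0.3]
finger_gap: 0.0
grip_force: 0.0
```

Run:
```python
from h import *
import cv2
a=optics.snapshot("scene")[150:350,240:440,::-1]; b=optics.snapshot("side")[120:320,240:440,::-1]
cv2.imwrite("pics/b.png",cv2.resize(np.hstack([a,b]),None,fx=2,fy=2,interpolation=cv2.INTER_CUBIC))
```

```text
(no output)
```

View pics/b.png

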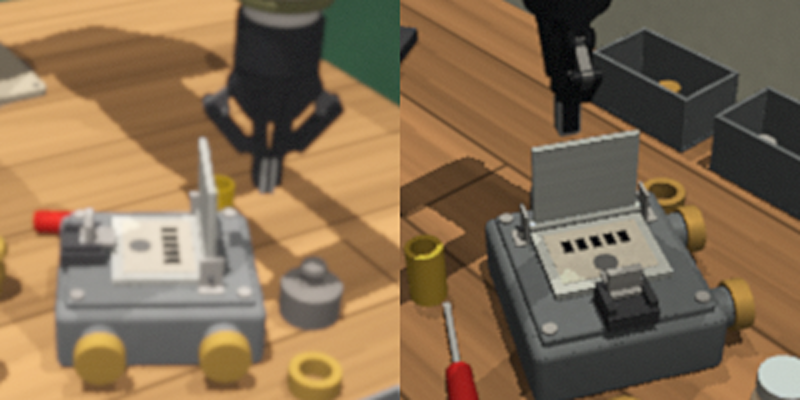

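The closed fingertips are behind the cover (tip at left-panel (267,190)), about 35 mm off its outer face. The bolt is drawn back and everything stands clear. Starting the push along the arc.

Emit:
apply_moves --pt "0 -10 0 0 0 0 1" --pt "0 -10 0 0 0 0 1" --pt "0 -10 0 0 0 0 1" --pt "0 -6 0 0 0 0 1" --pt "0 -8 0.5 0 0 0 1" --pt "0 -7 1 0 0 0 1" --pt "0 -7 2 0 0 0 1" --pt "0 -7 3 0 0 0 1" --pt "0 -6.5 4 0 0 0 1" --pt "0 -6 4.5 0 0 0 1"

```text
time: 3.82
tool_pos: [610.6, 27.5, 125.9]
tcp_rot: [-180.0, -0.0, 153.9]
ft_force: [0.0, 0.2, 2.4]
finger_gap: 0.2
grip_force: 0.9
```

Run:
```python
from h import *
import cv2
a=optics.snapshot("scene")[150:350,240:440,::-1]; b=optics.snapshot("side")[120:320,240:440,::-1]
print(sensors.sense()["tool_pos"],sensors.sense()["ft_force"])
cv2.imwrite("pics/c.png",cv2.resize(np.hstack([a,b]),None,fx=2,fy=2,interpolation=cv2.INTER_CUBIC))
```

```text
[610.01450255  27.19504534 125.22719188] [-0.83464541 -0.87613799 -0.02955786]
```

View pics/c.png

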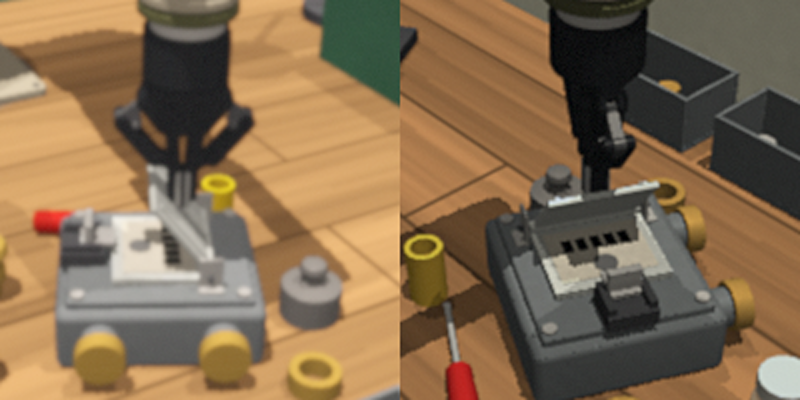

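The cover is tilted over to about 45° and follows the fingertips (left panel, (180,215)). I'll continue the arc to shut.

Emit:
apply_moves --pt "0 -5 5.5 0 0 0 1" --pt "0 -5 6 0 0 0 1" --pt "0 -4 6.5 0 0 0 1" --pt "0 -3 7 0 0 0 1" --pt "0 -2 7 0 0 0 1" --pt "0 -1 5 0 0 0 1" --pt "0 0 2 0 0 0 1"

```text
time: 4.8
tool_pos: [601.7, 10.0, 86.7]
tcp_rot: [-180.0, -0.0, 153.9]
ft_force: [-0.3, -0.9, 1.2]
finger_gap: -0.4
grip_force: 0.6
```

Emit:
apply_moves --pt "0 0 1 0 0 0 1" --pt "0 0 1 0 0 0 1" --pt "0 0 1 0 0 0 1" --pt "0 0 0 0 0 0 1"

```text
time: 5.3
tool_pos: [602.1, 10.1, 85.0]
tcp_rot: [180.0, 0.0, 153.9]
ft_force: [-3.8, 0.5, 6.4]
finger_gap: 0.2
grip_force: 2.9
```

Emit:
apply_moves --pt "0 0 1 0 0 0 1" --pt "0 0 1 0 0 0 1" --pt "0 0 0 0 0 0 1" --pt "0 0 0 0 0 0 1"

```text
time: 5.8
tool_pos: [602.3, 10.1, 84.9]
tcp_rot: [180.0, 0.0, 153.9]
ft_force: [-11.4, 0.8, 19.6]
finger_gap: -0.1
grip_force: 9.7
```

The tip is stopped hard at z = 84.9 with 20 N on it, which matches the shut cover's face at 85. Now I'll lift, pass over the tab and come down behind it.

Emit:
apply_moves --pt "0 0 -5 0 0 0 1" --pt "0 0 -25 0 0 0 1" --pt "0 0 -28 0 0 0 1" --pt "0 -26 0 0 0 0 1" --pt "0 -26 0 0 0 0 1" --pt "0 -26 0 0 0 0 1" --pt "0 -26 0 0 0 0 1" --pt "0 -4 0 0 0 0 1" --pt "0 0 0 0 0 0 1" --pt "0 0 0 0 0 0 1"

```text
time: 7.05
tool_pos: [554.9, -86.2, 140.3]
tcp_rot: [180.0, 0.0, 153.9]
ft_force: [-0.0, 0.6, 0.4]
finger_gap: -0.0
grip_force: 0.0
```

Run:
```python
from h import *
import cv2
a=optics.snapshot("scene")[150:350,220:420,::-1]; b=optics.snapshot("side")[120:320,240:440,::-1]
p=sensors.sense()["tool_pos"]; d=p[:2]-[602,11]; t=np.radians(-26.1); print(p,d@[np.cos(t),np.sin(t)],d@[-np.sin(t),np.cos(t)])
cv2.imwrite("pics/d.png",cv2.resize(np.hstack([a,b]),None,fx=2,fy=2,interpolation=cv2.INTER_CUBIC))
```

```text
[554.81159076 -86.27497422 140.27703151] 0.41857864707927206 -108.11563886898517
```

View pics/d.png

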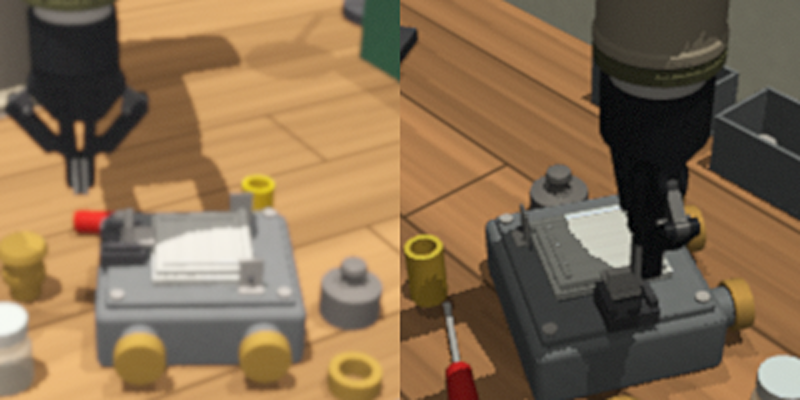

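The cover lies shut (left panel, (205,250)) and the fingertip is behind the tab. Descending to z ≈ 99, then pushing +y.

Emit:
apply_moves --pt "0 0 20 0 0 0 1" --pt "0 0 18 0 0 0 1" --pt "0 0 3 0 0 0 1" --pt "0 0 0 0 0 0 1" --pt "0 6 0 0 0 0 1" --pt "0 6 0 0 0 0 1" --pt "0 5 0 0 0 0 1" --pt "0 4 0 0 0 0 1" --pt "0 4 0 0 0 0 1" --pt "0 4 0 0 0 0 1" --pt "0 4 0 0 0 0 1" --pt "0 3 0 0 0 0 1" --pt "0 3 0 0 0 0 1"

```text
time: 8.78
tool_pos: [571.7, -51.9, 99.3]
tcp_rot: [-180.0, -0.0, 153.9]
ft_force: [-1.5, -2.7, -0.3]
finger_gap: -0.3
grip_force: 1.0
```

Emit:
apply_moves --pt "0 2 0 0 0 0 1" --pt "0 2 0 0 0 0 1" --pt "0 1 0 0 0 0 1" --pt "0 1 0 0 0 0 1" --pt "0 0 0 0 0 0 1"

```text
time: 9.4
tool_pos: [573.3, -48.7, 99.2]
tcp_rot: [-179.8, -0.0, 153.8]
ft_force: [-6.7, -11.8, 4.1]
finger_gap: -0.1
grip_force: 6.7
```

Emit:
apply_moves --pt "0 1 0 0 0 0 1" --pt "0 1 0 0 0 0 1" --pt "0 0 0 0 0 0 1" --pt "0 0 0 0 0 0 1"

```text
time: 9.9
tool_pos: [573.4, -48.4, 99.2]
tcp_rot: [-179.6, -0.1, 153.8]
ft_force: [-11.5, -17.2, 5.4]
finger_gap: -0.3
grip_force: 10.4
```

The bolt has stopped hard: force is up to 21 N and the tip moved only 0.3 mm. Now backing off and rising clear.

Emit:
apply_moves --pt "0 -8 0 0 0 0 1" --pt "0 -15 0 0 0 0 1" --pt "0 -15 0 0 0 0 1" --pt "0 0 -30 0 0 0 1" --pt "0 -20 -50 0 0 0 1" --pt "0 -20 -50 0 0 0 1" --pt "0 -20 -30 0 0 0 1" --pt "40 0 0 0 0 0 1" --pt "40 0 0 0 0 0 1" --pt "40 0 0 0 0 0 1" --pt "0 0 0 0 0 0 1" --pt "0 0 0 0 0 0 1"

```text
time: 11.4
tool_pos: [424.6, -80.4, 259.6]
tcp_rot: [180.0, 0.1, 153.9]
ft_force: [0.0, 0.0, -0.2]
finger_gap: 0.2
grip_force: 0.0
```

Run:
```python
from h import *
import cv2
a=optics.snapshot("scene")[200:360,200:420,::-1]; b=optics.snapshot("side")[160:320,240:460,::-1]
s=sensors.sense();print(s["tool_pos"],s["ft_force"])
cv2.imwrite("pics/e.png",cv2.resize(np.hstack([a,b]),(800,291),interpolation=cv2.INTER_CUBIC))
```

```text
[424.81360554 -80.45294838 259.39687581] [ 0.60581219  0.08612572 -0.35849921]
```

View pics/e.png

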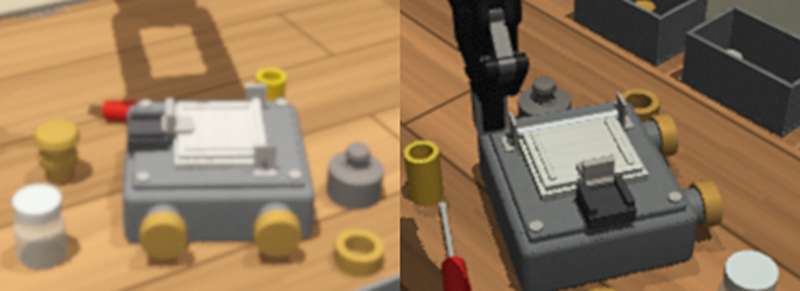

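The cover is shut, the bolt lies over its edge (right panel tab at (597,170)), the loose things look undisturbed, and the arm is clear.

```bash
python3 -c "
from bench import r
print(r.hand_in())"
```

```text
the job is handed in; nothing more can be done
None
```

The cover was pushed shut and the bolt pushed home, each to a hard stop; the loose things look unmoved and the arm finished clear. I handed the job in at about 11.5 s, but the hand-in returned no verdict.

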